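Lay the demo speaker down in its carrying case

ROBOT

A 6-joint arm with a two-finger parallel gripper is mounted at the origin on the work surface. World frame = base frame: x ahead of the robot, y to its left, z up, the work surface at z = 0. Lengths are in m, angles in rad, forces in N, time in s.
With the tool pointing down it reaches from about 0.375 to 0.9 m from the base axis. Payload 3.1 kg.
Tool frame: the origin (TCP) lies at the very end of the fingers, on their centre line; the grasp point (between the pads) lies 19 mm behind it; x points along the fingers, y is the direction in which the jaws open and shut, and the axes are right-handed (so a half turn about x gives the same grasp; the last joint's range is limited). The gripper opens to 85 mm and grips with 20 to 120 N. Pads are 22 mm wide; open, the fingers measure 114 mm over their backs; the gripper's body (76 mm by 85 mm) begins 54 mm behind the grasp point. The pads swing forward as they close: fully open they stand 13 mm farther back than shut.
Start: joints at [0.971, 0.527, 1.433, -0, 1.181, -0.178], TCP at [0.256, 0.57, 0.231] pointing down, gripper open.
Joint ranges: [-3.08, 3.08], [-0.75, 2.2], [0.22, 2.44], [-1.43, 4.57], [0, 2.65], [-2.85, 2.85]. Speed limits (rad/s): [2.79, 2.79, 3.14, 3.14, 3.14, 3.14].

INTERFACE

Orientations are given as a unit quaternion [x, y, z, w].
In Python, from station import manip gives the robot as it stands.
- The arm moves only by the shell command python3 -m jog 'ROWS' [FORCE]. ROWS is a JSON object of lists of equal length, an entry for each row: "linear": the shift along the tool's x, y, z in cm, a list of three; "twist": the turn about the tool's x in rad; "claw": the opening, from -1 (shut) to 1 (fully open). A call has 1 to 20 rows; each row is the pose to reach, as a shift and turn from the pose commanded when the call began, along the tool's axes at that moment; what a row does not reach only later rows make up. A row lasts 1/12 s, in which the tool goes at most 41.7 mm and 7.16 degrees, less where a joint would pass 70% of its speed; a pose out of reach is approached as far as the arm can. A call with a gripper value outside its range is refused whole. The fingers move at their own pace and stop on an object; FORCE is the grip in N (left out, the last holds). Time passes only in rows, so rows that repeat a pose let the fingers close. It gives the time, the measured TCP pose, the force and the opening at its end, in the units of the state.
- manip.sense(): the state, without advancing time (a new reading comes with each control period).
- manip.snapshot(name): name is "scene" or "top" or "wrist"; returns a dict with "pixels" (384x512x3 uint8, red, green, blue), "camera_matrix" (3x3 intrinsics, pixels), "k1" (the pictures are not rectified: a ray, as slopes to the right and down, at radius r is drawn at 1 + k1 r^2 times it, then the intrinsics apply), "R" (3x3) and "t" (3): a world point X has camera coordinates R X + t. Camera axes: x right, y down, z forward; pixel columns grow to the right and rows downward; lengths in m; the calibration is good to about 2 mm. A picture is of the moment at which its call begins. There is no depth.
- manip.sign_off(): hands the job in, once; it reports no verdict.
The state is a dict: "t": time; "q": joint angles; "qd": joint speeds; "tau": joint torques, N m; "tcp_pos": TCP position; "tool_rot": TCP orientation; "force": force on the tool from outside, world axes, zero at the start; "ft_torque": the same for the moment, N m; "finger_gap": opening from 0.0 (shut) to 1.0 (fully open).
Only numpy, scipy, OpenCV 4.12 (cv2) and the standard library are available. Lean on these libraries where they do the work, as an engineer would, in place of code of your own. Each camera call takes 0.05 s, during which the arm holds its last target.

TASK

The portable speaker is standing in the well of its open carrying case; pack it away. By its handle, bring its foot up against the low step of the padded bed so that it stands there, then tip it over the step and lower it onto the bed without letting it fall, and slide it along the bed until the spring catch clicks up behind its base. Do not force or knock it against the case, let go of it when it is home, and leave the microphones, the carton and the remote alone.

Things in the scene. Friction and masses are not known exactly. Their poses are not given: they have to be found in the camera images.
- case: Open cream case fixed on the table (sizes in mm), 400 long (x) by 226 wide, rim 45 high; its 38 high lid lies opened flat on the -y side. Origin: on the table under the middle of the step's edge; x along the bed, z up. Heights are above the table. A padded bed between two cheeks (inner faces at y -48 and +48, tops 38 high) runs from x = 0 to 141.5. Troughs for microphones lie outside the cheeks.
- well (a point): Floor of the well in which the speaker stands, 6 mm above the table, 60 mm before the step (x = -60 in the case's frame). The well runs from x = -164 to the step and is as wide as the bed; the cheeks start at x = -125.
- step (a point): Middle of the upper edge of the step between well and bed, axes as the case. The step is upright, 18 mm high; its edge and the bed are 24 mm above the table. The speaker tips over it towards +x.
- bed_end (a point): Middle of the foot of the rigid end stop closing the bed, on the bed (x = 141.5 in the case's frame). The stop is 8 mm thick and 18 high. A sprung rubber buffer, 44 wide, stands 6 mm proud of it towards the step; it takes 3.5 N to start and 7.7 N to press flush. Beyond the stop is a pocket for the handle, floor 6 mm above the table, 74 mm long, to the rim.
- catch (a joint): Spring catch: a steel tooth 40 mm wide standing 5 mm above the bed, 2 to 8 mm past the step's edge. Value (m): how far it is pressed down, 0 = up, about 0.005 = flush under the lying speaker (1.7 N). It springs up once the speaker's base has passed x = 8 mm in the case's frame; the buffer then presses the base back against it.
- speaker: Cream block-shaped portable speaker, mesh on its two broad faces, 70 mm deep (x), 90 wide (y), 130 tall (z), 0.48 to 0.75 kg, rigid arched handle on top. Origin: middle of its underside; z to the handle, x to the step. It starts upright, 15 to 30 mm short of the step. Home: on its +x face on the bed, z along the case's x, base against the catch, top about 3.5 mm short of the end stop.
- handle (a point): Middle of the handle's bar, 178 mm above the speaker's underside (48 mm above its top). The bar is round, 13 mm thick, lies along the speaker's y and is straight for 50 mm; two upright legs 66 mm apart (centres) carry it. The speaker can turn about the bar while fingers pinch it across.
- foot (a point): Middle of the speaker's lower edge on the side of the step, 35 mm along x from its origin.
- mic_a_mid (a point): Centre of a cylindrical microphone, 44 mm thick, 160 mm long, lying in the case's trough on the +y side. Leave alone.
- mic_b_mid (a point): Centre of the same kind of microphone in the trough on the -y side. Leave alone.
- carton: Closed carton 100 x 75 x 55 mm on the table to the robot's left. Leave alone.
- remote: Black remote control 115 x 36 x 14 mm on the table to the robot's right. Leave alone.

How it is judged:
On the way, in this order (a step that is already met when the one before it is completed fails the run):
1. the speaker stands upright on the floor of the well with its foot within 4 mm of the step (x of foot in the frame of case above -0.004 m and z of foot in the frame of case below 0.01 m and angle between speaker's own z axis and vertical below 0.08 rad), for 0.2 s.
2. the speaker leans over the step, its foot still behind and below the step's edge (angle between speaker's own z axis and vertical between 0.5 and 1.1 rad and z of foot in the frame of case below 0.021 m and x of foot in the frame of case below 0 m), for 0.1 s.
3. the speaker lies down over the step (angle between speaker's own z axis and vertical above 1.4 rad), for 0.1 s.
At the end, for the whole second after the job is handed in: The speaker lies flat on the bed (within 3 degrees), in line with the case (within 4 degrees), handle towards the end stop, base 6.5 to 12 mm past the step's edge, with the catch up behind it (pressed down less than 1.5 mm), at rest (angle between speaker's own z axis and vertical between 1.52 and 1.62 rad and angle between the z axis of speaker and the x axis of case, either way round below 0.07 rad and x of speaker in the frame of case between 0.0065 and 0.012 m and x of handle in the frame of case above 0.15 m and z of speaker in the frame of case between 0.055 and 0.063 m and value of joint catch below 0.0015 m and linear speed of speaker below 0.01 m/s and angular speed of speaker below 0.1 rad/s); the robot touches nothing.
It fails at once if the speaker falls or is flung over (turns faster than 3 rad/s) (angular speed of speaker above 3 rad/s).
It fails at once if the speaker is forced or knocked against the case with more than 40 N (contact force between speaker and case above 40 N).
It fails at once if a microphone is moved more than 15 mm (distance of any of mic_a_mid, mic_b_mid from where it was at the start of the episode above 0.015 m).
It fails at once if the carton or the remote is moved more than 15 mm (distance of any of carton, remote from where it was at the start of the episode above 0.015 m).
It also fails if it takes over 64 s, if anything falls off the work surface, if the arm or the gripper's body presses on something with over 40 N, if the wrist force passes 120 N, or if a joint passes its speed limit or range.

## Working session

There is one attempt and no reset: what is moved stays moved. The work goes in short steps, Python scripts to look and compute and a shell command to move; the robot and the scene stay as the last step left them, time stands still between calls to the robot, and variables do not carry over. Pictures are saved under pics/ and viewed, and the job is handed in when it is done.

```bash
ls; mkdir -p pics
python3 - <<'E'
from station import manip
import cv2
s=manip.sense()
for k,v in s.items(): print(k,v)
for n in ["scene","top","wrist"]:
    p=manip.snapshot(n)
    cv2.imwrite(f"pics/{n}0.png",p["pixels"][:,:,::-1])
    print(n,p["camera_matrix"],p["k1"],p["R"],p["t"])
E
```

```text
pics
t 0.0
q [ 9.70500715e-01  5.28473127e-01  1.43388298e+00 -1.25329259e-05
  1.18138757e+00 -1.78493717e-01]
qd [-0.00241462 -0.00259745  0.0001593   0.0001355  -0.00069298 -0.00052288]
tau [-7.64507536e-05 -4.42349017e+01 -1.78027457e+01 -2.34283743e-04
  8.36425490e-03 -3.24975690e-05]
tcp_pos [0.25544739 0.56964325 0.23033548]
tool_rot [ 0.14731956  0.69172408 -0.14872981  0.69115424]
force [0.86429023 0.86405807 0.41182272]
ft_torque [-0.01592301  0.02493801 -0.0034009 ]
finger_gap 1.0003177821159004
scene [[497.16624855   0.         256.2587626 ]
 [  0.         497.16624855 189.49572753]
 [  0.           0.           1.        ]] -0.05700954169505835 [[-0.64475031  0.76435485 -0.00766135]
 [ 0.44889103  0.37049904 -0.81315884]
 [-0.61870339 -0.52772353 -0.58199141]] [ 0.34912405 -0.1334238   1.84648172]
top [[443.10872734   0.         258.61454709]
 [  0.         443.10872734 186.8369533 ]
 [  0.           0.           1.        ]] -0.10808098414253131 [[ 7.74733757e-04 -9.99999418e-01 -7.50511839e-04]
 [-9.73906726e-01 -5.84191673e-04 -2.26947896e-01]
 [ 2.26947326e-01  9.06752724e-04 -9.73906612e-01]] [-0.01529183  0.56453726  1.49034658]
wrist [[326.37478855   0.         257.35201209]
 [  0.         326.37478855 196.34262845]
 [  0.           0.           1.        ]] -0.0677218969724673 [[ 0.40920823  0.91243999 -0.00137542]
 [ 0.87748084 -0.39311571  0.27474973]
 [ 0.25015194 -0.11363675 -0.96151479]] [-0.62374    -0.0362774   0.37951331]
```

View pics/scene0.png

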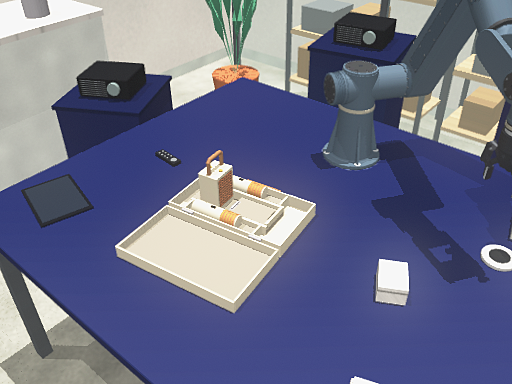

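View pics/top0.png

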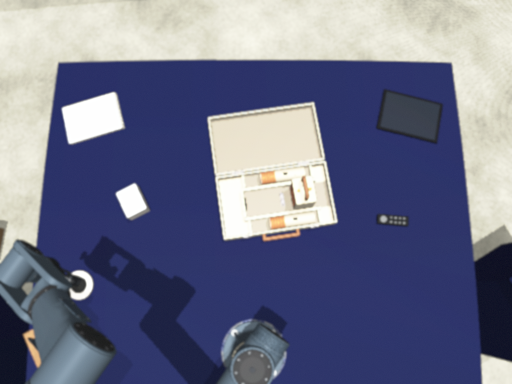

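View pics/wrist0.png

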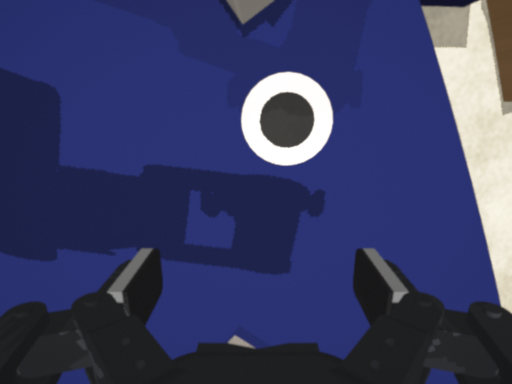

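The top view shows the case near (275,170), with the speaker at (303,190), the bed to its left and the lid above, so the case's x is about world +y. I'll write helpers and enlarge the top view to get a first estimate.

```bash
cat > h.py <<'E'
import numpy as np, cv2
from station import manip
from scipy.spatial.transform import Rotation as Rn
def snap(n,f=None):
    p=manip.snapshot(n)
    p={k:(np.array(v) if k!="k1" else v) for k,v in p.items()}
    if f: cv2.imwrite("pics/"+f,p["pixels"][:,:,::-1])
    return p
def ray(p,uv):
    K=p["camera_matrix"]; d=np.array([p["k1"],0,0,0.])
    xy=cv2.undistortPoints(np.array([[uv]],float),K,d)[0,0]
    R=p["R"];t=p["t"]
    return -R.T@t, R.T@np.array([xy[0],xy[1],1.])
def onz(p,uv,z):
    c,d=ray(p,uv); return c+d*(z-c[2])/d[2]
def proj(p,X):
    K=p["camera_matrix"]; d=np.array([p["k1"],0,0,0.])
    return cv2.projectPoints(np.array(X,float).reshape(-1,1,3),cv2.Rodrigues(p["R"])[0],p["t"],K,d)[0][:,0]
def tool():
    s=manip.sense(); return np.array(s["tcp_pos"]),Rn.from_quat(s["tool_rot"]).as_matrix(),s
E
python3 - <<'E'
from h import *
p=snap("top")
im=p["pixels"][90:250,190:350,::-1]
cv2.imwrite("pics/topc.png",cv2.resize(im,None,fx=3.7,fy=3.7,interpolation=cv2.INTER_CUBIC))
for uv,z in [((217,168),.045),((222,239),.045),((336,224),.045),((326,163),.045),((304,188),.18)]: print(uv,onz(p,uv,z).round(3))
t,R,s=tool(); print(t,R.round(3))
E
```

```text
(217, 168) [0.639 0.135 0.045]
(222, 239) [0.383 0.112 0.045]
(336, 224) [ 0.436 -0.286  0.045]
(326, 163) [ 0.658 -0.258  0.045]
(304, 188) [ 0.534 -0.162  0.18 ]
[0.25561285 0.56985982 0.23067467] [[-0.001  0.409  0.912]
 [-0.001  0.912 -0.409]
 [-1.    -0.001 -0.   ]]
```

View pics/topc.png

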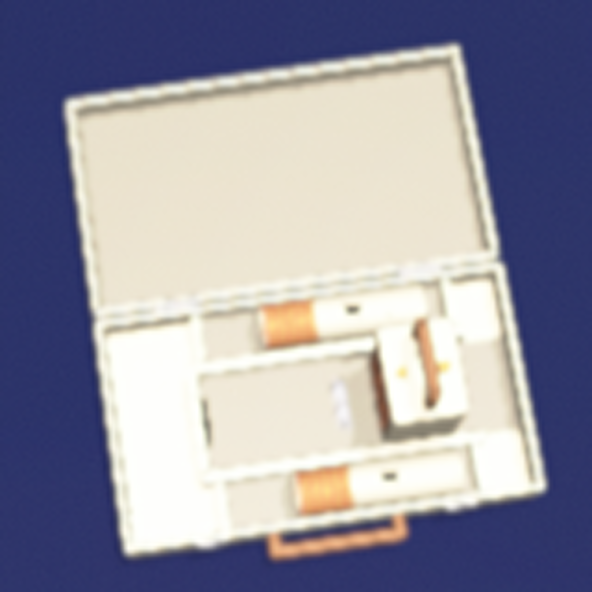

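The case's x points at about 97.6° in world, with the bar near (0.534,-0.162). I'll move the wrist camera over it.

```bash
python3 -m jog '{"linear":[[-8,-6,5],[-12,-12,10],[-16,-18,15],[-19,-24,20],[-19,-30,25],[-19,-36,30],[-19,-42,35],[-19,-47,39],[-19,-49.8,40.4],[-19,-49.8,40.4],[-19,-49.8,40.4],[-19,-49.8,40.4],[-19,-49.8,40.4],[-19,-49.8,40.4],[-19,-49.8,40.4],[-19,-49.8,40.4],[-19,-49.8,40.4],[-19,-49.8,40.4]],"twist":[-0.06,-0.12,-0.18,-0.24,-0.3,-0.36,-0.42,-0.48,-0.553,-0.553,-0.553,-0.553,-0.553,-0.553,-0.553,-0.553,-0.553,-0.553],"claw":[1,1,1,1,1,1,1,1,1,1,1,1,1,1,1,1,1,1]}'
python3 - <<'E'
from h import *
p=snap("wrist","w1.png"); np.save("pics/w1.npy",p,allow_pickle=True)
t,R,s=tool(); print(t,R.round(4),s["q"],s["t"]); print(-p["R"].T@p["t"])
E
```

```text
t: 1.7
tcp_pos: [0.4218, -0.0532, 0.4217]
tool_rot: [-0.045, 0.705, 0.044, 0.706]
force: [-0.2, 0.9, -0.5]
finger_gap: 1.001
[ 0.42075386 -0.05098679  0.42118227] [[-3.000e-04 -1.270e-01  9.919e-01]
 [ 4.000e-04  9.919e-01  1.270e-01]
 [-1.000e+00  5.000e-04 -2.000e-04]] [-3.85798872e-01  4.64514626e-02  1.60079613e+00  3.05112157e-04
  1.49478637e+00 -2.08393771e+00] 1.75
[ 0.35258378 -0.06202125  0.56517573]
```

View pics/w1.png

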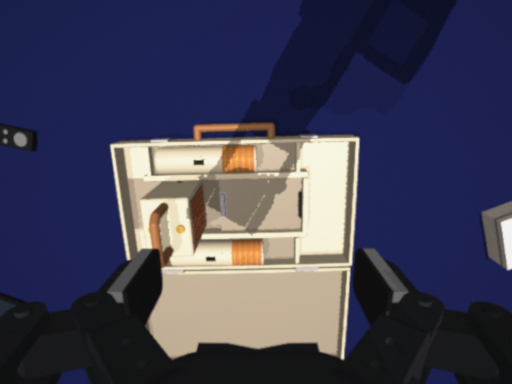

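The wrist view shows the whole case from (113,146) to (357,268), the catch at about (223,205), the buffer at (301,205) and the speaker's handle at (157,235). I'll enlarge this for exact corners.

Run:
```python
import cv2
im=cv2.imread("pics/w1.png")[115:285,105:245]
cv2.imwrite("pics/w1a.png",cv2.resize(im,None,fx=3.5,fy=3.5,interpolation=cv2.INTER_CUBIC))
im=cv2.imread("pics/w1.png")[115:285,230:370]
cv2.imwrite("pics/w1b.png",cv2.resize(im,None,fx=3.5,fy=3.5,interpolation=cv2.INTER_CUBIC))
```

```text
(no output)
```

View pics/w1a.png

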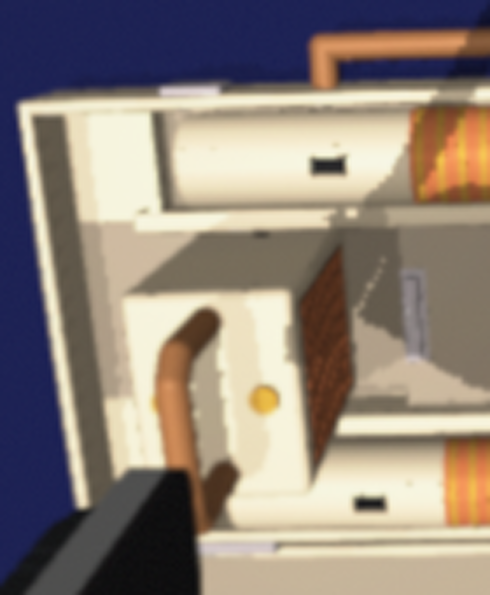

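View pics/w1b.png

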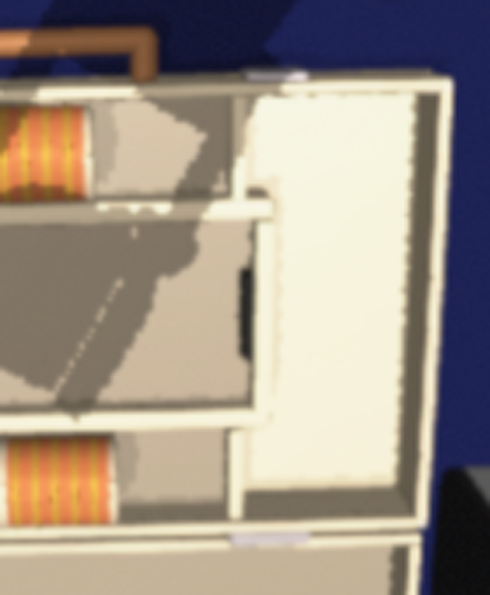

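Run:
```python
from h import *
p=np.load("pics/w1.npy",allow_pickle=True).item()
a=lambda x,y,z:onz(p,(105+(x+.5)/3.5-.5,115+(y+.5)/3.5-.5),z)
b=lambda x,y,z:onz(p,(230+(x+.5)/3.5-.5,115+(y+.5)/3.5-.5),z)
P={"c(-170,113)":a(22,103,.045),"c(230,113)":b(452,82,.045),"c(230,-113)":b(427,525,.045),
"stop l near":b(256,225,.042),"stop l far":b(252,400,.042),"stop r near":b(275,225,.042),"stop r far":b(270,400,.042),
"cheek+ R":b(50,218,.038),"cheek- R":b(50,414,.038),"cheek+ a":a(380,226,.038),"cheek- a":a(450,412,.038),
"catch UR":a(423,268,.029),"catch LR":a(428,358,.029),"catch UL":a(404,270,.029),"catch LL":a(408,356,.029),
"bar mid":a(178,430,.184),"bar top":a(168,345,.184),"bar corner":a(195,530,.184),"spk t(+y,+x)":a(292,292,.136),"t(-y,+x)":a(307,490,.136),"t(+y,-x)":a(128,300,.136)}
for k,v in P.items(): print(k,v.round(4))
e=P["c(230,113)"]-P["c(-170,113)"]; print(np.linalg.norm(e),np.degrees(np.arctan2(e[1],e[0])))
e=P["c(230,113)"]-P["c(230,-113)"]; print(np.linalg.norm(e),np.degrees(np.arctan2(e[1],e[0])))
# in frame with yaw
for yaw in [97.3]:
    y=np.radians(yaw); ex=np.array([np.cos(y),np.sin(y)]); ey=np.array([-ex[1],ex[0]])
    for k,v in P.items(): print(k,(ex@v[:2]*1000).round(1),(ey@v[:2]*1000).round(1))
```

```text
c(-170,113) [ 0.4439 -0.2894  0.045 ]
c(230,113) [0.3851 0.1035 0.045 ]
c(230,-113) [0.6054 0.138  0.045 ]
stop l near [0.4629 0.0261 0.042 ]
stop l far [0.5502 0.0386 0.042 ]
stop r near [0.4618 0.035  0.042 ]
stop r far [0.5491 0.0474 0.042 ]
cheek+ R [ 0.4727 -0.0704  0.038 ]
cheek- R [ 0.5717 -0.059   0.038 ]
cheek+ a [ 0.483  -0.1205  0.038 ]
cheek- a [ 0.573  -0.0776  0.038 ]
catch UR [ 0.5035 -0.0988  0.029 ]
catch LR [ 0.5494 -0.0918  0.029 ]
catch UL [ 0.5056 -0.1079  0.029 ]
catch LL [ 0.5496 -0.1018  0.029 ]
bar mid [ 0.5318 -0.1708  0.184 ]
bar top [ 0.4995 -0.1755  0.184 ]
bar corner [ 0.5716 -0.1631  0.184 ]
spk t(+y,+x) [ 0.4896 -0.1417  0.136 ]
t(-y,+x) [ 0.5743 -0.13    0.136 ]
t(+y,-x) [ 0.5011 -0.2065  0.136 ]
0.39729509856640993 98.50314984773495
0.22296366684579808 -171.10506230632197
c(-170,113) -343.5 -403.5
c(230,113) 53.7 -395.1
c(230,-113) 59.9 -618.0
stop l near -32.9 -462.5
stop l far -31.6 -550.6
stop r near -24.0 -462.5
stop r far -22.8 -550.6
cheek+ R -129.9 -460.0
cheek- R -131.2 -559.5
cheek+ a -180.9 -463.7
cheek- a -149.8 -558.5
catch UR -162.0 -486.8
catch LR -160.8 -533.2
catch UL -171.3 -487.8
catch LL -170.8 -532.2
bar mid -237.0 -505.8
bar top -237.6 -473.1
bar corner -234.4 -546.2
spk t(+y,+x) -202.7 -467.6
t(-y,+x) -201.9 -553.1
t(+y,-x) -268.5 -470.8
```

Fits agree to about 2 mm: yaw 98.4°, step edge at about (0.529,-0.106), speaker foot about 28 mm short of it, bar centre near (0.537,-0.169). I'll go above the bar.

```bash
python3 -m jog '{"linear":[[2,-2,1.5],[5,-5,4],[8,-8,6.5],[11,-11,9],[14,-13.2,10],[16,-13.2,10],[17,-13.2,10],[17.5,-13.2,10],[17.5,-13.2,10],[17.5,-13.2,10],[17.5,-13.2,10]],"twist":[-0.02,-0.02,-0.02,-0.02,-0.02,-0.02,-0.02,-0.02,-0.02,-0.02,-0.02],"claw":[1,1,1,1,1,1,1,1,1,1,1]}'
python3 - <<'E'
from h import *
p=snap("wrist","w2.png"); np.save("pics/w2.npy",p,allow_pickle=True)
t,R,s=tool(); print(t,R.round(4),s["q"],s["t"],s["force"])
X=np.array([[.5372,-.1694,.184]]); ey=np.array([-.9893,-.1461,0])
print(proj(p,np.r_[X,X+.025*ey,X-.025*ey]))
q=snap("scene"); im=q["pixels"][120:320,100:330,::-1]; cv2.imwrite("pics/s2.png",cv2.resize(im,None,fx=3,fy=3))
E
```

```text
t: 2.67
tcp_pos: [0.5375, -0.1665, 0.2486]
tool_rot: [-0.055, 0.704, 0.053, 0.706]
force: [1.2, 0.2, -0.4]
finger_gap: 1.001
[ 0.53759429 -0.16679055  0.24860998] [[ 0.0035 -0.1517  0.9884]
 [-0.0018  0.9884  0.1517]
 [-1.     -0.0023  0.0032]] [-4.99400481e-01  4.21815170e-01  1.57364875e+00  1.22844396e-04
  1.14215136e+00 -2.22256940e+00] 2.7167 [0.35731547 0.02471959 0.62383065]
[[253.95628169 209.36643066]
 [254.08194514 172.84366985]
 [253.84371854 243.58501233]]
```

View pics/w2.png

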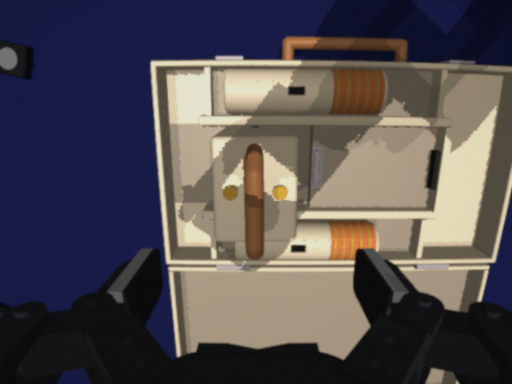

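View pics/s2.png

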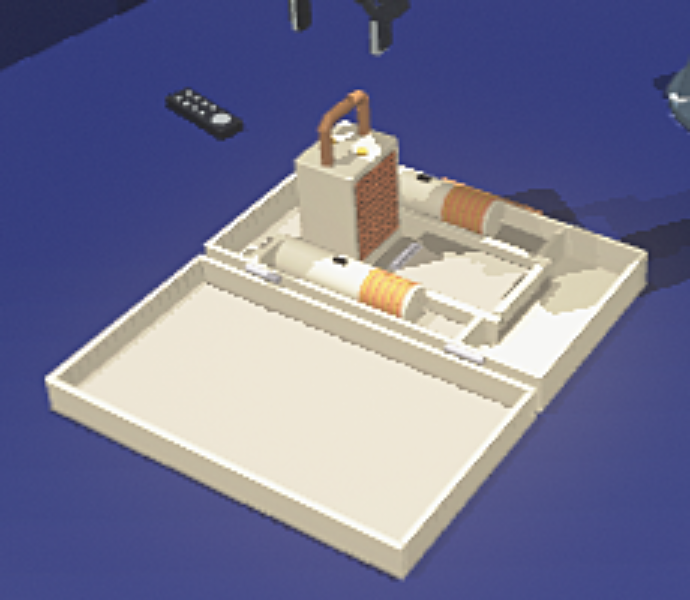

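The bar is at (254,145–258) in the wrist view. In x it agrees with the prediction within 1 mm; its centre is about 3 mm nearer the robot. I'll lower over it.

```bash
python3 -m jog '{"linear":[[1,-0.2,-0.4],[2.5,-0.2,-0.4],[4,-0.2,-0.4],[5.5,-0.2,-0.4],[7,-0.2,-0.4],[8,-0.2,-0.4],[8.3,-0.2,-0.4],[8.3,-0.2,-0.4],[8.3,-0.2,-0.4]],"twist":[0,0,0,0,0,0,0,0,0],"claw":[1,1,1,1,1,1,1,1,1]}'
python3 - <<'E'
from h import *
p=snap("wrist","w3.png")
t,R,s=tool(); print(t,R.round(4),s["t"],s["force"])
E
```

```text
t: 3.52
tcp_pos: [0.5338, -0.1701, 0.1641]
tool_rot: [-0.054, 0.705, 0.053, 0.706]
force: [-0.2, -0.7, -0.7]
finger_gap: 1.005
[ 0.53400493 -0.17021949  0.16434197] [[ 0.0019 -0.1507  0.9886]
 [-0.001   0.9886  0.1507]
 [-1.     -0.0013  0.0017]] 3.5667 [ 0.65899832 -0.07024797  0.125793  ]
```

View pics/w3.png

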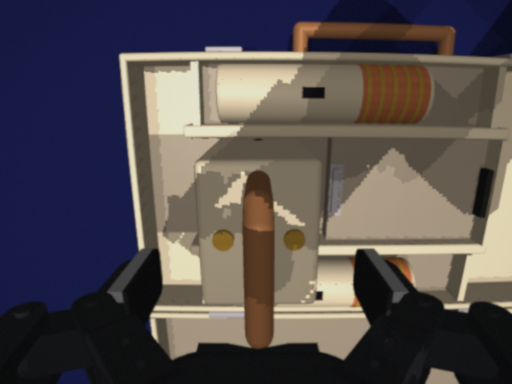

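The bar at u≈259 lies midway between the fingers (about 161 and 357). I'll close with 30 N.

```bash
python3 -m jog '{"linear":[[0,0,0],[0,0,0],[0,0,0],[0,0,0],[0,0,0],[0,0,0],[0,0,0],[0,0,0],[0,0,0],[0,0,0]],"twist":[0,0,0,0,0,0,0,0,0,0],"claw":[0.5,0.2,0,-0.2,-0.4,-0.6,-0.8,-1,-1,-1]}' 30
python3 - <<'E'
from h import *
p=snap("wrist","w4.png")
t,R,s=tool(); print(t,s["t"],s["force"],s["ft_torque"],s["finger_gap"]*85)
E
```

```text
t: 4.4
tcp_pos: [0.5333, -0.1698, 0.1634]
tool_rot: [-0.053, 0.705, 0.054, 0.705]
force: [-0.6, 0.5, 2.1]
finger_gap: 0.134
[ 0.53328318 -0.16978857  0.16340386] 4.45 [-0.68523577  0.7375121   1.21647173] [0.11927414 0.03310012 0.11338596] 11.864430773388674
```

View pics/w4.png

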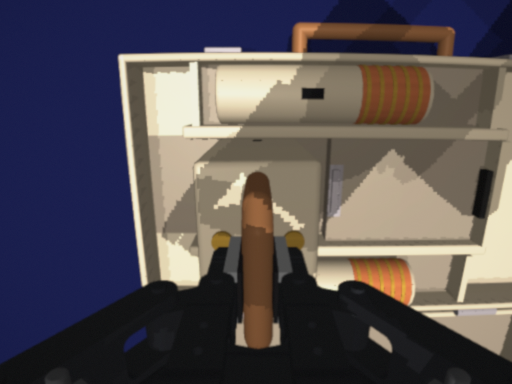

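The bar is pinched. I'll lift 3 mm to weigh it.

```bash
python3 -m jog '{"linear":[[-0.1,0,0],[-0.2,0,0],[-0.3,0,0],[-0.3,0,0],[-0.3,0,0],[-0.3,0,0]],"twist":[0,0,0,0,0,0],"claw":[-1,-1,-1,-1,-1,-1]}'
python3 - <<'E'
from h import *
p=snap("wrist","w5.png")
t,R,s=tool(); print(t,s["t"],s["force"],s["ft_torque"],s["finger_gap"]*85)
E
```

```text
t: 4.95
tcp_pos: [0.533, -0.1698, 0.1659]
tool_rot: [-0.053, 0.705, 0.054, 0.705]
force: [0.1, 0.2, -7.0]
finger_gap: 0.142
[ 0.53305155 -0.16980639  0.16597966] 5.0 [-0.1080451   0.28121998 -7.17068977] [0.04324994 0.04000108 0.00089776] 11.947094275207421
```

View pics/w5.png

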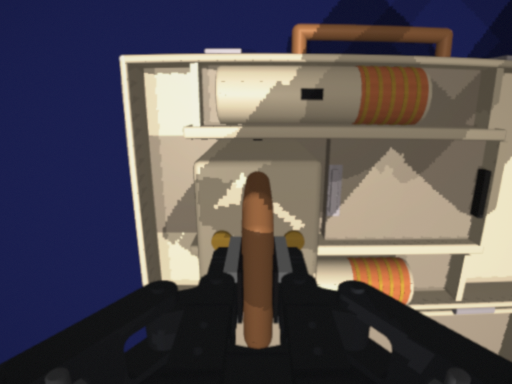

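The weight is about 7.1 N, fully carried. I'll glide towards the step and stop short of it.

```bash
python3 -m jog '{"linear":[[0,0.1,0],[0,0.3,0],[0,0.6,0],[0,0.9,0],[0,1.2,0],[0,1.5,0],[0,1.8,0],[0,2.1,0],[0,2.3,0],[0,2.4,0],[0,2.4,0],[0,2.4,0],[0,2.4,0]],"twist":[0,0,0,0,0,0,0,0,0,0,0,0,0],"claw":[-1,-1,-1,-1,-1,-1,-1,-1,-1,-1,-1,-1,-1]}'
python3 - <<'E'
from h import *
p=snap("wrist","w6.png")
t,R,s=tool(); print(t,s["t"],s["force"],s["ft_torque"],s["finger_gap"]*85)
E
```

```text
t: 6.08
tcp_pos: [0.5298, -0.1464, 0.1664]
tool_rot: [-0.053, 0.705, 0.053, 0.705]
force: [-0.8, -0.8, -7.1]
finger_gap: 0.141
[ 0.5298182  -0.14639556  0.16633549] 6.1333 [-0.38205761 -0.05700524 -6.9893489 ] [-0.01156873  0.04332164  0.01831953] 11.535591853505188
```

View pics/w6.png

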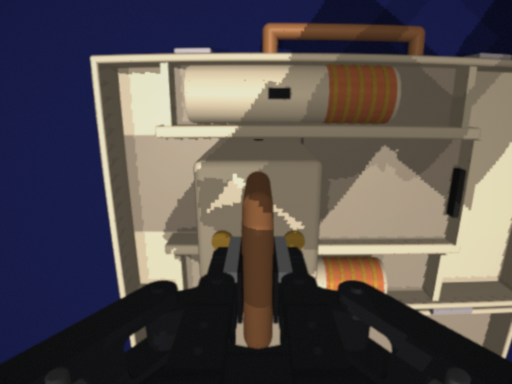

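```bash
for i in 1; do python3 -m jog '{"linear":[[0,0.1,0],[0,0.2,0],[0,0.3,0],[0,0.4,0],[0,0.4,0],[0,0.4,0]],"twist":[0,0,0,0,0,0],"claw":[-1,-1,-1,-1,-1,-1]}'; done
python3 - <<'E'
from h import *
t,R,s=tool(); print(t,s["t"],s["force"],s["ft_torque"])
E
python3 -m jog '{"linear":[[0,0.1,0],[0,0.2,0],[0,0.3,0],[0,0.3,0],[0,0.3,0],[0,0.3,0]],"twist":[0,0,0,0,0,0],"claw":[-1,-1,-1,-1,-1,-1]}'
python3 - <<'E'
from h import *
p=snap("wrist","w7.png")
t,R,s=tool(); print(t,s["t"],s["force"],s["ft_torque"])
E
```

```text
t: 6.63
tcp_pos: [0.529, -0.1421, 0.1663]
tool_rot: [-0.053, 0.705, 0.053, 0.705]
force: [0.4, -0.5, -7.6]
finger_gap: 0.141
[ 0.52904702 -0.14213254  0.16632593] 6.6333 [ 0.43440578 -0.47733327 -7.58794929] [-0.03604654 -0.0157417   0.00039751]
t: 7.13
tcp_pos: [0.5287, -0.1393, 0.1664]
tool_rot: [-0.054, 0.705, 0.053, 0.705]
force: [-0.5, -0.6, -7.0]
finger_gap: 0.14
[ 0.52872876 -0.13933126  0.16637456] 7.1833 [-0.19374799 -1.5863765  -7.19343001] [-0.15725211  0.08105394 -0.01030505]
```

View pics/w7.png

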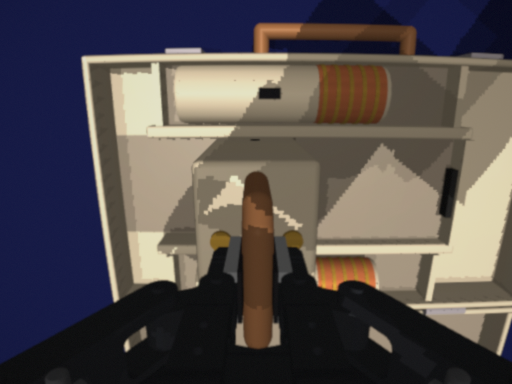

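The sideways force and moment have risen and the speaker's edge has shifted 2 px, so the foot is at the step. I'll lower it to stand.

```bash
python3 -m jog '{"linear":[[0.1,0,0],[0.2,0,0],[0.25,0,0],[0.25,0,0],[0.25,0,0],[0.25,0,0]],"twist":[0,0,0,0,0,0],"claw":[-1,-1,-1,-1,-1,-1]}'
python3 - <<'E'
from h import *
t,R,s=tool(); print(t,s["t"],s["force"],s["ft_torque"])
q=snap("scene"); im=q["pixels"][130:280,140:320,::-1]; cv2.imwrite("pics/s8.png",cv2.resize(im,None,fx=4,fy=4,interpolation=cv2.INTER_CUBIC))
E
```

```text
t: 7.68
tcp_pos: [0.5288, -0.1394, 0.164]
tool_rot: [-0.054, 0.705, 0.053, 0.705]
force: [-0.2, -1.5, -4.7]
finger_gap: 0.139
[ 0.52876734 -0.13942111  0.16398789] 7.6833 [-0.23804685 -1.52237389 -4.65029849] [-0.29305205  0.04445967 -0.05483333]
```

View pics/s8.png

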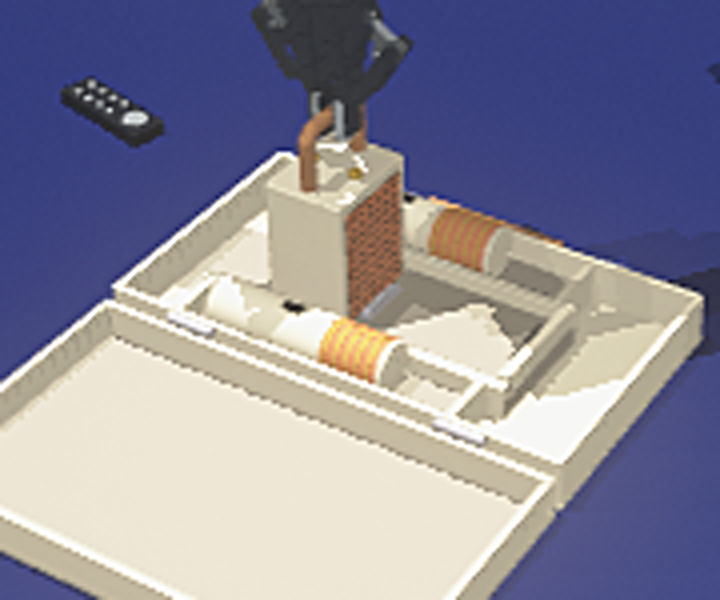

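It stands at the step, with part of its weight on the floor (4.7 N still carried). Next I'll compute the arc about the step edge.

Run:
```python
import numpy as np
f=lambda th:np.array([-35*np.cos(th)+160*np.sin(th),160*np.cos(th)+35*np.sin(th)])
o=f(.012)
for th in np.arange(0.05,1.6,.05):
    d=(f(th)-o)/10+[0,0.2]; print(f"{th:.2f} [{-d[1]:.2f},{d[0]:.2f},0]")
```

```text
0.05 [-0.31,0.61,0]
0.10 [-0.43,1.42,0]
0.15 [-0.50,2.24,0]
0.20 [-0.54,3.06,0]
0.25 [-0.53,3.88,0]
0.30 [-0.48,4.69,0]
0.35 [-0.39,5.51,0]
0.40 [-0.26,6.31,0]
0.45 [-0.09,7.12,0]
0.50 [0.12,7.91,0]
0.55 [0.37,8.69,0]
0.60 [0.66,9.45,0]
0.65 [0.99,10.20,0]
0.70 [1.35,10.94,0]
0.75 [1.75,11.65,0]
0.80 [2.18,12.35,0]
0.85 [2.65,13.02,0]
0.90 [3.15,13.67,0]
0.95 [3.69,14.29,0]
1.00 [4.25,14.88,0]
1.05 [4.84,15.45,0]
1.10 [5.46,15.98,0]
1.15 [6.11,16.48,0]
1.20 [6.78,16.95,0]
1.25 [7.47,17.39,0]
1.30 [8.19,17.79,0]
1.35 [8.92,18.15,0]
1.40 [9.67,18.48,0]
1.45 [10.44,18.77,0]
1.50 [11.22,19.02,0]
1.55 [12.01,19.23,0]
```

```bash
python3 -m jog '{"linear":[[0,0,0],[0,0,0],[-0.15,0.05,0],[-0.25,0.25,0],[-0.31,0.6,0],[-0.37,1.0,0],[-0.43,1.4,0],[-0.47,1.85,0],[-0.5,2.25,0],[-0.52,2.65,0],[-0.54,3.05,0],[-0.54,3.45,0],[-0.53,3.85,0],[-0.51,4.3,0],[-0.48,4.7,0],[-0.44,5.1,0],[-0.39,5.5,0],[-0.35,5.8,0],[-0.32,5.95,0],[-0.32,5.95,0]],"twist":[0,0,0,0,0,0,0,0,0,0,0,0,0,0,0,0,0,0,0,0],"claw":[-1,-1,-1,-1,-1,-1,-1,-1,-1,-1,-1,-1,-1,-1,-1,-1,-1,-1,-1,-1]}'
python3 - <<'E'
from h import *
t,R,s=tool(); print(t,s["t"],s["force"],s["ft_torque"])
q=snap("scene"); im=q["pixels"][130:280,140:320,::-1]; cv2.imwrite("pics/s9.png",cv2.resize(im,None,fx=4,fy=4,interpolation=cv2.INTER_CUBIC))
snap("wrist","w9.png")
E
```

```text
t: 9.4
tcp_pos: [0.5196, -0.0801, 0.167]
tool_rot: [-0.054, 0.705, 0.054, 0.705]
force: [0.1, -3.0, -3.9]
finger_gap: 0.136
[ 0.5196408  -0.08010011  0.16703063] 9.4 [ 0.07208908 -2.99485373 -3.90316886] [-0.55236614 -0.07895842 -0.03618569]
```

View pics/s9.png

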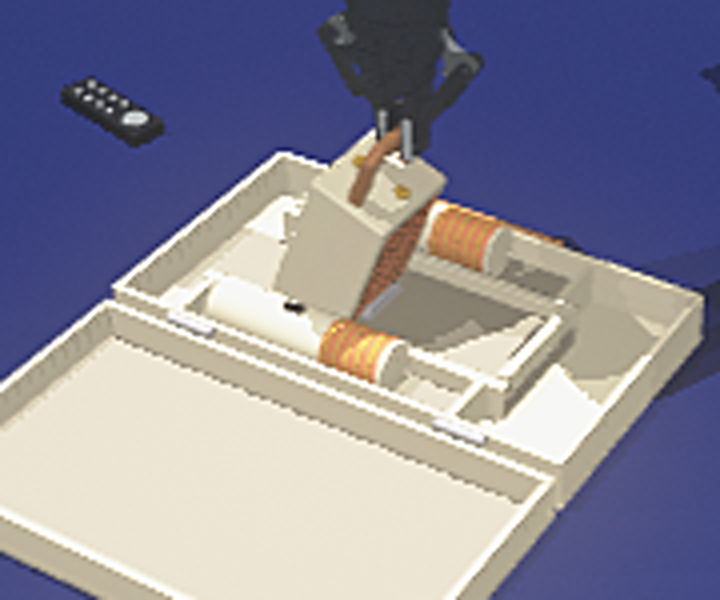

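View pics/w9.png

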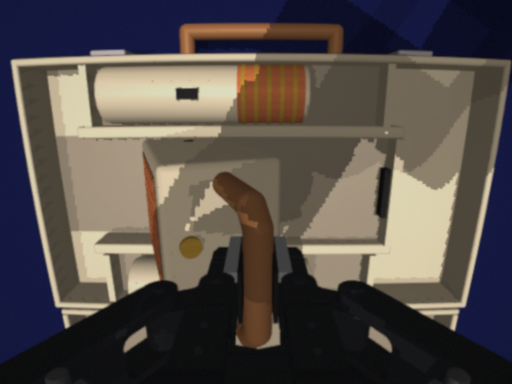

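It leans at about 0.37 rad with its face on the step edge, and the forces are small (−3 N sideways). I'll continue to about 0.8.

```bash
python3 -m jog '{"linear":[[0.03,0.2,0],[0.09,0.5,0],[0.15,0.8,0],[0.23,1.17,0],[0.33,1.57,0],[0.44,1.96,0],[0.56,2.35,0],[0.69,2.74,0],[0.83,3.12,0],[0.98,3.5,0],[1.14,3.88,0],[1.31,4.25,0],[1.49,4.62,0],[1.67,5.0,0],[1.87,5.35,0],[2.07,5.7,0],[2.25,6.0,0],[2.4,6.25,0],[2.5,6.4,0],[2.5,6.4,0]],"twist":[0,0,0,0,0,0,0,0,0,0,0,0,0,0,0,0,0,0,0,0],"claw":[-1,-1,-1,-1,-1,-1,-1,-1,-1,-1,-1,-1,-1,-1,-1,-1,-1,-1,-1,-1]}'
python3 - <<'E'
from h import *
t,R,s=tool(); print(t,s["t"],s["force"],s["ft_torque"])
q=snap("scene"); im=q["pixels"][130:280,140:320,::-1]; cv2.imwrite("pics/s10.png",cv2.resize(im,None,fx=4,fy=4,interpolation=cv2.INTER_CUBIC))
E
```

```text
t: 11.17
tcp_pos: [0.5098, -0.0167, 0.1418]
tool_rot: [-0.053, 0.705, 0.054, 0.705]
force: [-0.6, -3.8, -5.3]
finger_gap: 0.135
[ 0.50982469 -0.01671149  0.14183694] 11.1667 [-0.61148592 -3.83113787 -5.25134194] [-0.63968375 -0.13559901 -0.09407002]
```

View pics/s10.png

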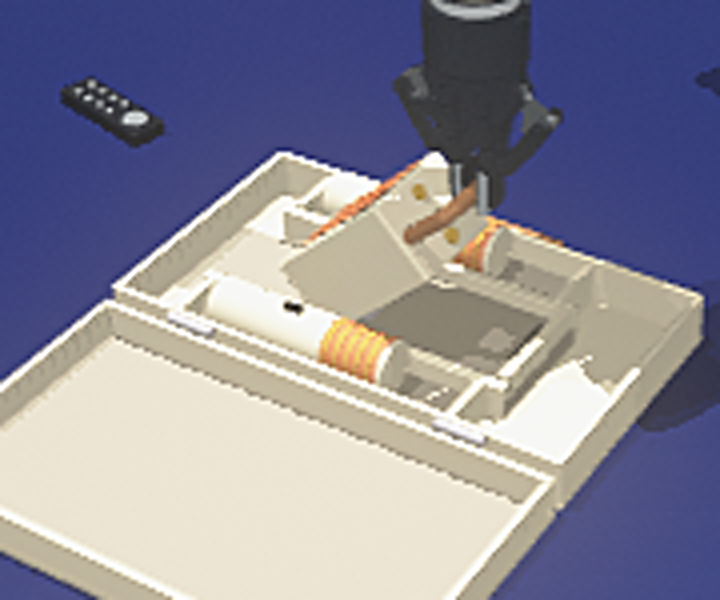

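The tilt is about 0.8 rad, with the foot about 16 mm down its face below the edge. I'll continue to about 1.3.

```bash
python3 -m jog '{"linear":[[0.1,0.15,0],[0.3,0.42,0],[0.5,0.72,0],[0.74,1.02,0],[0.97,1.32,0],[1.24,1.63,0],[1.51,1.94,0],[1.79,2.24,0],[2.07,2.53,0],[2.36,2.82,0],[2.66,3.1,0],[2.97,3.37,0],[3.28,3.63,0],[3.6,3.88,0],[3.93,4.13,0],[4.26,4.37,0],[4.6,4.6,0],[4.9,4.8,0],[5.15,4.95,0],[5.15,4.95,0]],"twist":[0,0,0,0,0,0,0,0,0,0,0,0,0,0,0,0,0,0,0,0],"claw":[-1,-1,-1,-1,-1,-1,-1,-1,-1,-1,-1,-1,-1,-1,-1,-1,-1,-1,-1,-1]}'
python3 - <<'E'
from h import *
t,R,s=tool(); print(t,s["t"],s["force"],s["ft_torque"])
q=snap("scene"); im=q["pixels"][130:280,140:320,::-1]; cv2.imwrite("pics/s11.png",cv2.resize(im,None,fx=4,fy=4,interpolation=cv2.INTER_CUBIC))
snap("wrist","w11.png")
E
```

```text
t: 12.88
tcp_pos: [0.5022, 0.0321, 0.09]
tool_rot: [-0.053, 0.705, 0.054, 0.705]
force: [-0.2, -3.4, -2.3]
finger_gap: 0.135
[0.50222527 0.03210973 0.08995491] 12.8833 [-0.17264164 -3.43079149 -2.32036206] [-0.62061387 -0.14106009 -0.03549619]
```

View pics/s11.png

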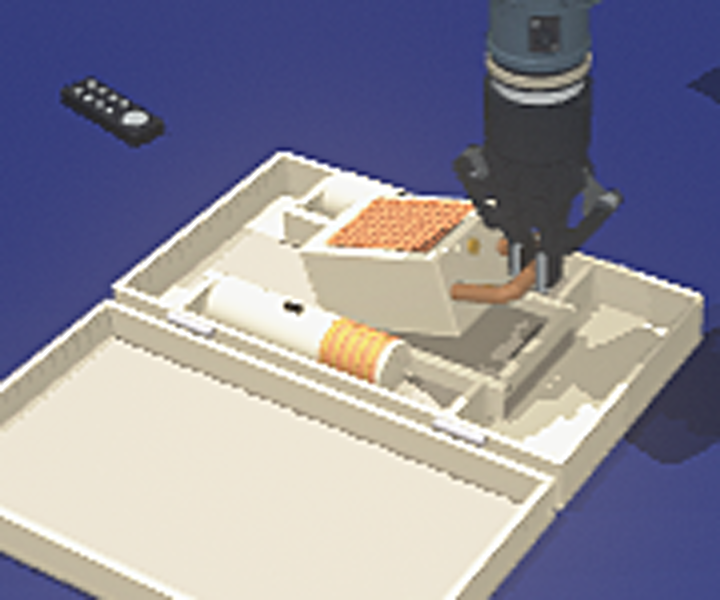

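View pics/w11.png

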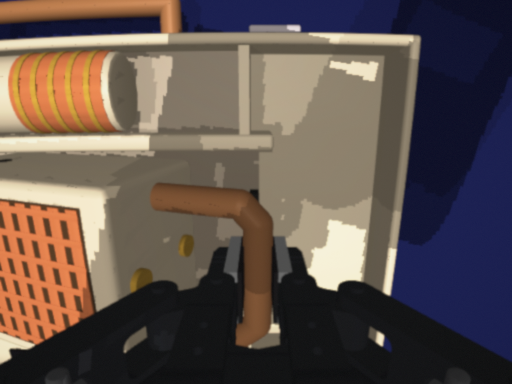

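The tilt is about 1.23. The inner finger would hit the end stop if I only rotated (bar x 160), so I'll first slide the speaker about 14 mm along its face over the edge and then finish lowering.

Run:
```python
import numpy as np
def f(th,s): L=178-s; return np.array([L*np.sin(th)-35*np.cos(th),L*np.cos(th)+35*np.sin(th)])
o=f(1.232,16.8)
for th,s in [(1.232,2.5)]+[(t,2.5) for t in np.arange(1.25,1.58,.03)]+[(1.5708,2.5)]:
    d=(f(th,s)-o)/10; print(f"{th:.3f} {s} [{-d[1]:.2f},{d[0]:.2f},0]")
```

```text
1.232 2.5 [-0.48,1.35,0]
1.250 2.5 [-0.20,1.51,0]
1.280 2.5 [0.27,1.77,0]
1.310 2.5 [0.75,2.01,0]
1.340 2.5 [1.24,2.24,0]
1.370 2.5 [1.73,2.46,0]
1.400 2.5 [2.23,2.66,0]
1.430 2.5 [2.73,2.84,0]
1.460 2.5 [3.24,3.01,0]
1.490 2.5 [3.75,3.17,0]
1.520 2.5 [4.27,3.31,0]
1.550 2.5 [4.79,3.43,0]
1.580 2.5 [5.32,3.54,0]
1.571 2.5 [5.16,3.51,0]
```

```bash
python3 -m jog '{"linear":[[-0.03,0.1,0],[-0.1,0.3,0],[-0.18,0.5,0],[-0.26,0.75,0],[-0.35,1.0,0],[-0.43,1.2,0],[-0.48,1.35,0],[-0.4,1.4,0],[-0.2,1.5,0],[0.05,1.64,0],[0.27,1.77,0],[0.5,1.89,0],[0.75,2.0,0],[1.0,2.13,0],[1.24,2.24,0],[1.48,2.35,0],[1.73,2.46,0],[1.95,2.55,0],[2.05,2.6,0],[2.05,2.6,0]],"twist":[0,0,0,0,0,0,0,0,0,0,0,0,0,0,0,0,0,0,0,0],"claw":[-1,-1,-1,-1,-1,-1,-1,-1,-1,-1,-1,-1,-1,-1,-1,-1,-1,-1,-1,-1]}'
python3 - <<'E'
from h import *
t,R,s=tool(); print(t,s["t"],s["force"],s["ft_torque"])
X=-.1461*t[0]+.9893*t[1]+.182; print("barx",X, "z",t[2]+.0206)
q=snap("scene"); im=q["pixels"][130:280,140:320,::-1]; cv2.imwrite("pics/s12.png",cv2.resize(im,None,fx=4,fy=4,interpolation=cv2.INTER_CUBIC))
snap("wrist","w12.png")
E
```

```text
t: 14.65
tcp_pos: [0.4987, 0.0573, 0.0697]
tool_rot: [-0.054, 0.705, 0.053, 0.705]
force: [0.2, -3.5, -1.9]
finger_gap: 0.136
[0.49872435 0.05725232 0.06972252] 14.65 [ 0.22432655 -3.49363811 -1.93492107] [-0.71443727 -0.03445194 -0.03171488]
barx 0.16577609747312466 z 0.09032251727864835
```

View pics/s12.png

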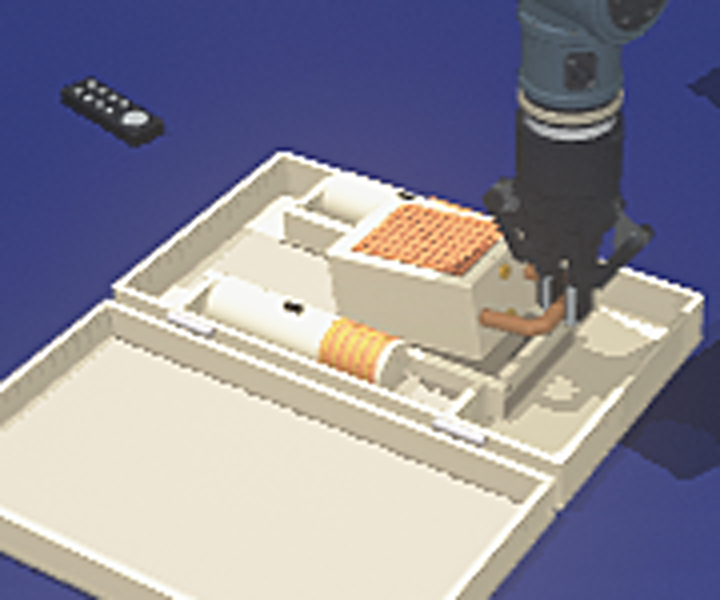

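View pics/w12.png

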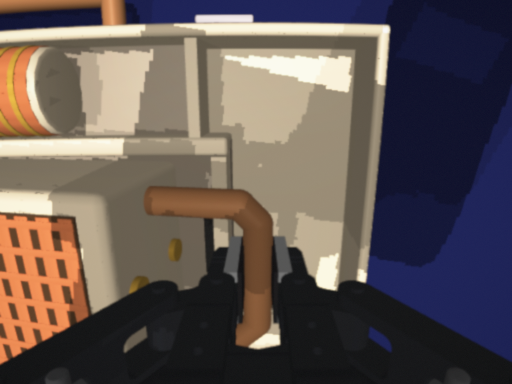

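```bash
python3 -m jog '{"linear":[[0.1,0.05,0],[0.3,0.17,0],[0.55,0.29,0],[0.8,0.39,0],[1.05,0.48,0],[1.3,0.57,0],[1.55,0.65,0],[1.8,0.73,0],[2.05,0.8,0],[2.3,0.86,0],[2.5,0.92,0],[2.7,0.96,0],[2.8,1.0,0],[2.8,1.0,0],[2.8,1.0,0]],"twist":[0,0,0,0,0,0,0,0,0,0,0,0,0,0,0],"claw":[-1,-1,-1,-1,-1,-1,-1,-1,-1,-1,-1,-1,-1,-1,-1]}'
python3 - <<'E'
from h import *
t,R,s=tool(); print(t,s["t"],s["force"],s["ft_torque"])
X=-.1461*t[0]+.9893*t[1]+.182; print("barx",X, "z",t[2]+.0206)
q=snap("scene"); im=q["pixels"][130:280,140:320,::-1]; cv2.imwrite("pics/s13.png",cv2.resize(im,None,fx=4,fy=4,interpolation=cv2.INTER_CUBIC))
snap("wrist","w13.png")
E
```

```text
t: 16.0
tcp_pos: [0.497, 0.0685, 0.0432]
tool_rot: [-0.053, 0.705, 0.054, 0.705]
force: [-0.9, 2.0, 10.4]
finger_gap: 0.133
[0.49701142 0.0685137  0.04316856] 16.0 [-0.88523932  1.97289954 10.43931294] [ 0.31535127  0.19379466 -0.00258467]
barx 0.17716723865563344 z 0.06376856215080998
```

View pics/s13.png

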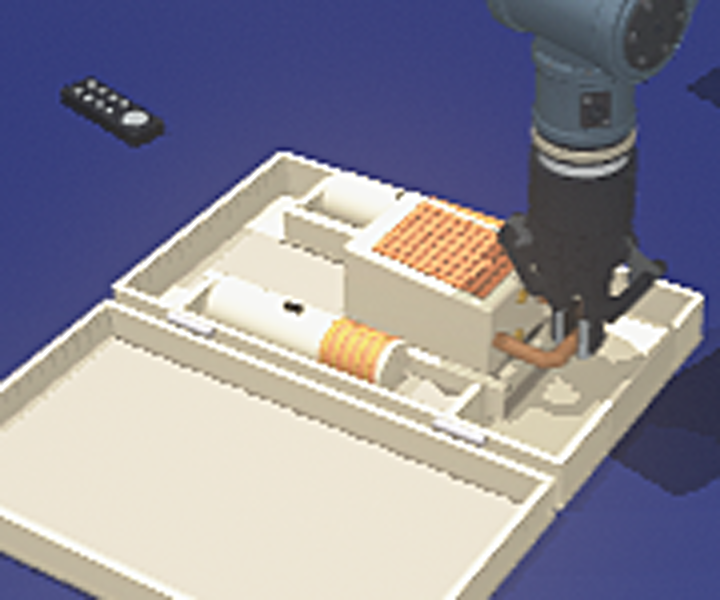

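View pics/w13.png

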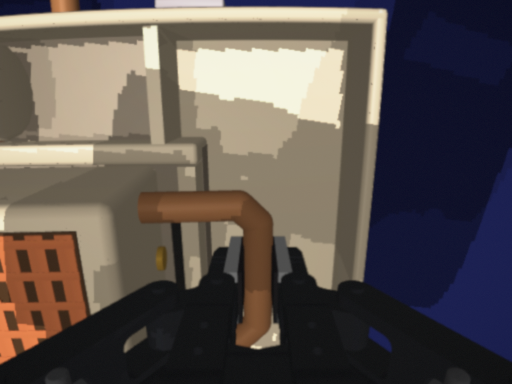

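The upward force reached 10 N at bar height 0.064, 5 mm earlier than expected. I'll look closer before going on: is the speaker flat, or is a finger on the stop?

Run:
```python
from h import *
im=cv2.imread("pics/w13.png")[130:350,100:330]; cv2.imwrite("pics/w13z.png",cv2.resize(im,None,fx=3.4,fy=2.7,interpolation=cv2.INTER_CUBIC))
q=snap("scene"); im=q["pixels"][165:235,220:320,::-1]; cv2.imwrite("pics/s13z.png",cv2.resize(im,None,fx=8,fy=8,interpolation=cv2.INTER_CUBIC))
np.save("pics/s13.npy",q,allow_pickle=True)
t,R,s=tool(); print(t,s["t"],s["force"],s["ft_torque"])
```

```text
[0.49698019 0.06850518 0.04320778] 16.15 [-1.48710292  1.52716065 10.76447676] [0.32294639 0.23480699 0.00527366]
```

View pics/w13z.png

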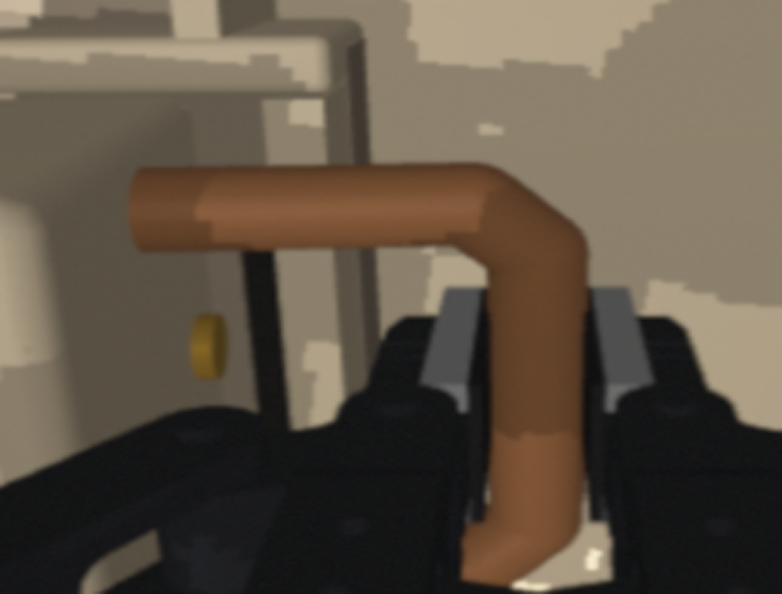

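View pics/s13z.png

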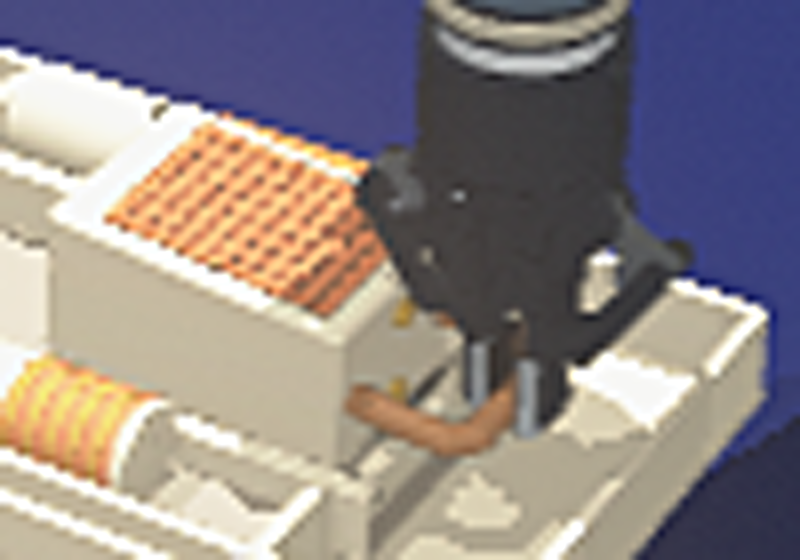

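Run:
```python
from h import *
q=np.load("pics/s13.npy",allow_pickle=True).item()
y=np.radians(98.4); ex=np.array([np.cos(y),np.sin(y),0]); ey=np.array([-ex[1],ex[0],0]); O=np.array([.5289,-.1059,0])
def case(X): X=X-O; return np.array([ex@X,ey@X,X[2]])*1000
def ony(uv,yc):
    c,d=ray(q,uv); l=(yc/1000-ey@(c-O))/(ey@d); return case(c+l*d).round(1)
g=lambda x,y:(220+(x+.5)/8-.5,165+(y+.5)/8-.5)
for n,p in {"up base":(55,212),"up top":(345,340),"lo top":(340,470),"cheek end top":(362,487)}.items():
    for yc in (-45,-48,-42): print(n,yc,ony(g(*p),yc))
# predicted pixels for flat speaker base x=-1
for b,z0,name in [(0,24,'flat')]:
    P=[O+ex*x/1000+ey*(-.045)+np.array([0,0,z/1000]) for x,z in [(-1,94),(129,94),(129,24)]]
    uv=proj(q,P); print((uv-[220,165])*8)
```

```text
up base -45 [ 10.1 -45.  105.2]
up base -48 [ 12.3 -48.  107.9]
up base -42 [  7.9 -42.  102.6]
up top -45 [136.1 -45.   95.4]
up top -48 [137.9 -48.   98.1]
up top -42 [134.3 -42.   92.7]
lo top -45 [133.9 -45.   34.1]
lo top -48 [135.8 -48.   37. ]
lo top -42 [132.1 -42.   31.2]
cheek end top -45 [143.4 -45.   30. ]
cheek end top -48 [145.2 -48.   32.9]
cheek end top -42 [141.6 -42.   27.1]
[[ 28.30456358 223.82943361]
 [324.65125599 333.45008865]
 [325.13427025 483.11722486]]
```

Run:
```python
from h import *
q=np.load("pics/s13.npy",allow_pickle=True).item()
y=np.radians(98.4); 
O=np.array([.5289,-.1059,0])
for yaw in (97.4,98.4,99.4):
    y=np.radians(yaw); ex=np.array([np.cos(y),np.sin(y),0]); ey=np.array([-ex[1],ex[0],0])
    W=lambda x,yy,z:O+(ex*x+ey*yy)/1000+np.array([0,0,z/1000])
    uv=proj(q,[W(-1,-45,94),W(129,-45,94), W(80,-48,38),W(141,-48,38), W(-170,-113,45),W(230,-113,45)]); d=(uv[1::2]-uv[::2]); print(yaw,d[:,1]/d[:,0],uv[4:])
im=q["pixels"][120:320,100:330,::-1]; cv2.imwrite("pics/s13f.png",cv2.resize(im,None,fx=3.4,fy=3,interpolation=cv2.INTER_CUBIC))
t=snap("top"); im=t["pixels"][145:250,205:345,::-1]; cv2.imwrite("pics/t13.png",cv2.resize(im,None,fx=5.5,fy=5.5,interpolation=cv2.INTER_CUBIC))
```

```text
97.4 [0.3852661  0.40173735 0.41873974] [[167.33516579 199.51117262]
 [277.70290171 245.72652983]]
98.4 [0.36990679 0.38573932 0.4018641 ] [[167.19643774 200.19573712]
 [279.05301952 245.14688191]]
99.4 [0.354919   0.37012782 0.38541967] [[167.07722079 200.8823551 ]
 [280.38347738 244.55281458]]
```

View pics/s13f.png

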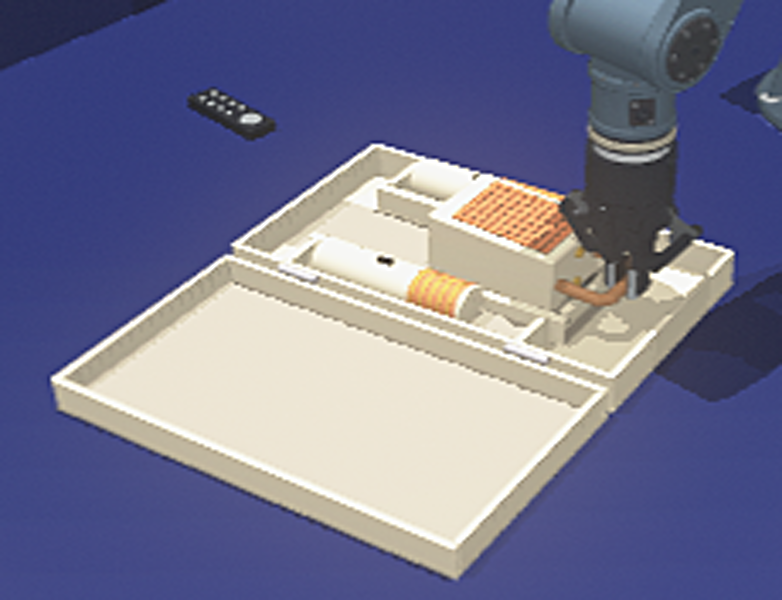

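View pics/t13.png

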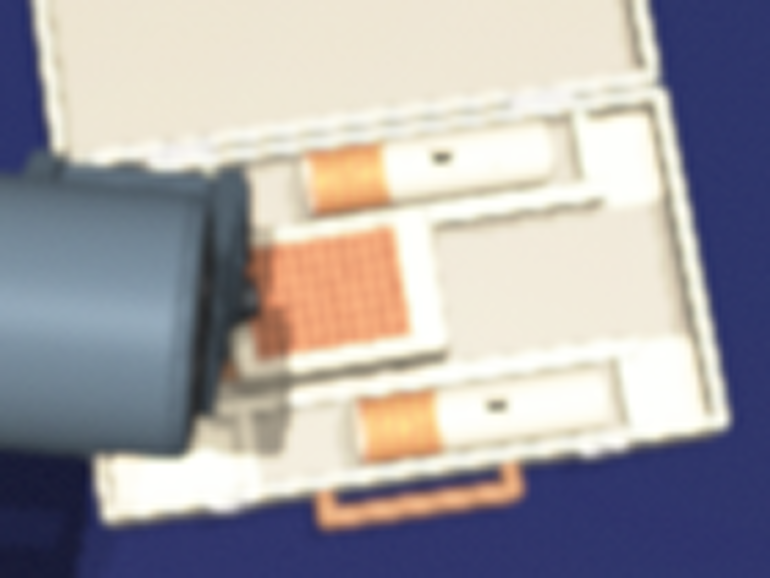

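The speaker's upper edge slopes about 4° past flat, base up. The bar has slipped towards the fingertips while it turned, so my lowering is now levering the base up about the top edge. I'll raise gently to let it lie flat.

```bash
python3 -m jog '{"linear":[[-0.08,0,0],[-0.16,0,0],[-0.24,0,0],[-0.24,0,0],[-0.24,0,0]],"twist":[0,0,0,0,0],"claw":[-1,-1,-1,-1,-1]}'
python3 -m jog '{"linear":[[-0.06,0,0],[-0.12,0,0],[-0.16,0,0],[-0.16,0,0],[-0.16,0,0]],"twist":[0,0,0,0,0],"claw":[-1,-1,-1,-1,-1]}'
python3 - <<'E'
from h import *
t,R,s=tool(); print(t,s["t"],s["force"],s["ft_torque"])
q=snap("scene"); im=q["pixels"][165:235,220:320,::-1]; cv2.imwrite("pics/s14z.png",cv2.resize(im,None,fx=8,fy=8,interpolation=cv2.INTER_CUBIC))
E
```

```text
t: 16.62
tcp_pos: [0.4971, 0.0676, 0.0448]
tool_rot: [-0.053, 0.705, 0.053, 0.705]
force: [0.0, -1.2, 6.3]
finger_gap: 0.14
t: 17.03
tcp_pos: [0.4972, 0.0673, 0.0458]
tool_rot: [-0.053, 0.705, 0.053, 0.705]
force: [0.0, -3.7, -0.1]
finger_gap: 0.14
[0.49722225 0.06727232 0.04580775] 17.0333 [ 0.036552   -3.72899208 -0.06748097] [-0.27233011 -0.03312461 -0.05074767]
```

View pics/s14z.png

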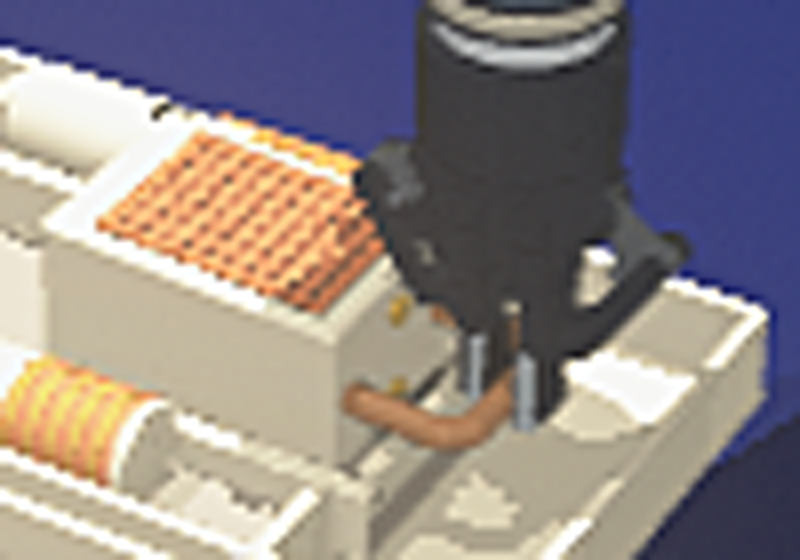

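Flat now: upper edge slope 0.38, as predicted for lying, and vertical force about 0. I'll slide along the bed.

```bash
python3 -m jog '{"linear":[[0,0.1,0],[0,0.2,0],[0,0.3,0],[0,0.4,0],[0,0.5,0],[0,0.6,0],[0,0.7,0],[0,0.7,0],[0,0.7,0]],"twist":[0,0,0,0,0,0,0,0,0],"claw":[-1,-1,-1,-1,-1,-1,-1,-1,-1]}'
python3 - <<'E'
from h import *
t,R,s=tool(); print(t,s["t"],s["force"],s["ft_torque"])
X=-.1461*t[0]+.9893*t[1]+.182; print("barx",X)
q=snap("scene"); im=q["pixels"][165:235,220:320,::-1]; cv2.imwrite("pics/s15z.png",cv2.resize(im,None,fx=8,fy=8,interpolation=cv2.INTER_CUBIC))
p=snap("wrist");im=p["pixels"][100:350,60:330,::-1]; cv2.imwrite("pics/w15z.png",cv2.resize(im,None,fx=2.6,fy=2.4,interpolation=cv2.INTER_CUBIC))
E
```

```text
t: 17.83
tcp_pos: [0.496, 0.0746, 0.046]
tool_rot: [-0.053, 0.705, 0.053, 0.705]
force: [-0.5, -0.8, -1.0]
finger_gap: 0.137
[0.49601329 0.07455851 0.04603725] 17.8333 [-0.47277271 -0.82394697 -1.03337995] [-0.0090676  -0.01310159 -0.02036991]
barx 0.1832931906668444
```

View pics/s15z.png

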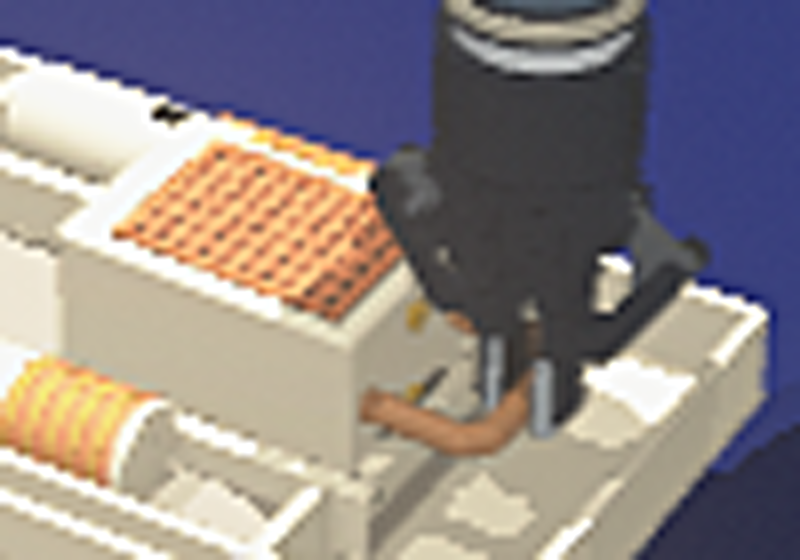

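View pics/w15z.png

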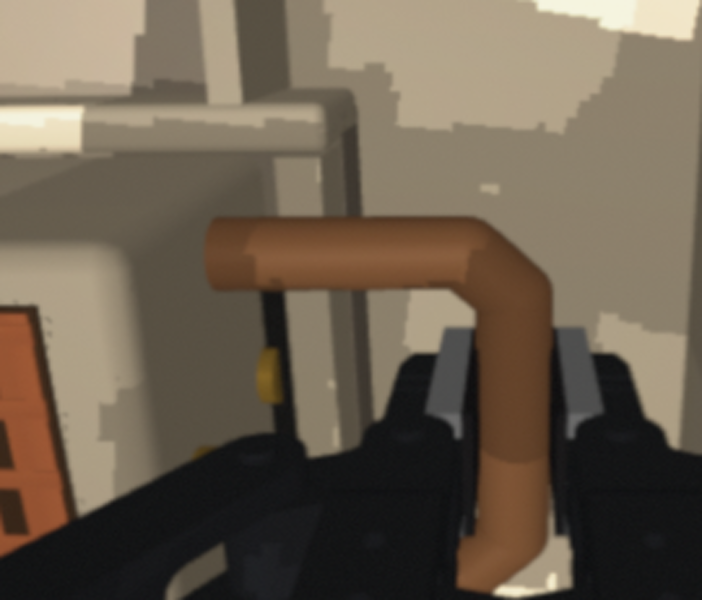

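```bash
python3 -m jog '{"linear":[[0,0.08,0],[0,0.16,0],[0,0.24,0],[0,0.32,0],[0,0.32,0],[0,0.32,0]],"twist":[0,0,0,0,0,0],"claw":[-1,-1,-1,-1,-1,-1]}'
python3 - <<'E'
from h import *
t,R,s=tool(); print(t,s["t"],s["force"],s["ft_torque"])
X=-.1461*t[0]+.9893*t[1]+.182; print("barx",X)
E
```

```text
t: 18.43
tcp_pos: [0.4958, 0.0766, 0.0459]
tool_rot: [-0.054, 0.705, 0.053, 0.705]
force: [1.1, -6.6, -0.8]
finger_gap: 0.137
[0.49578601 0.07657832 0.0459359 ] 18.4333 [ 1.10194952 -6.62684921 -0.78956525] [-0.7859686  -0.01396669 -0.0491323 ]
barx 0.1853245928878346
```

```bash
python3 -m jog '{"linear":[[0,0.06,0],[0,0.12,0],[0,0.18,0],[0,0.18,0],[0,0.18,0]],"twist":[0,0,0,0,0],"claw":[-1,-1,-1,-1,-1]}'
python3 - <<'E'
from h import *
t,R,s=tool(); print(t,s["t"],s["force"],s["ft_torque"])
X=-.1461*t[0]+.9893*t[1]+.182; print("barx",X)
q=snap("scene"); im=q["pixels"][165:235,220:320,::-1]; cv2.imwrite("pics/s16z.png",cv2.resize(im,None,fx=8,fy=8,interpolation=cv2.INTER_CUBIC))
p=snap("wrist");im=p["pixels"][100:350,60:330,::-1]; cv2.imwrite("pics/w16z.png",cv2.resize(im,None,fx=2.6,fy=2.4,interpolation=cv2.INTER_CUBIC))
E
```

```text
t: 18.85
tcp_pos: [0.4956, 0.078, 0.046]
tool_rot: [-0.054, 0.705, 0.053, 0.705]
force: [0.5, -7.7, 0.2]
finger_gap: 0.139
[0.49558355 0.07800326 0.04598773] 18.85 [ 0.45349552 -7.69281726  0.23187472] [-1.09840846  0.02697829  0.00845594]
barx 0.18676386885188573
```

View pics/w16z.png

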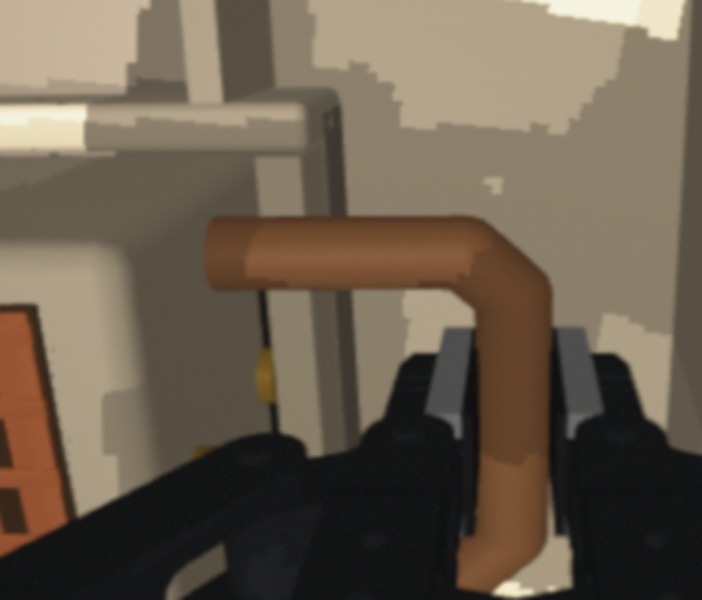

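Stiffness while pressing is 0.74 N/mm, matching the buffer, so I estimate the base at about 8.8 mm. I'll push 1 mm more for margin, then back off to feel whether the catch holds.

```bash
python3 -m jog '{"linear":[[0,0.05,0],[0,0.1,0],[0,0.14,0],[0,0.14,0],[0,0.14,0],[0,0.14,0]],"twist":[0,0,0,0,0,0],"claw":[-1,-1,-1,-1,-1,-1]}'
python3 - <<'E'
from h import *
for i in range(3):
    t,R,s=tool(); print(t,s["t"],s["force"],s["ft_torque"]); q=snap("scene")
X=-.1461*t[0]+.9893*t[1]+.182; print("barx",X)
E
python3 -m jog '{"linear":[[0,-0.05,0],[0,-0.1,0],[0,-0.15,0],[0,-0.2,0],[0,-0.25,0],[0,-0.3,0],[0,-0.3,0],[0,-0.3,0]],"twist":[0,0,0,0,0,0,0,0],"claw":[-1,-1,-1,-1,-1,-1,-1,-1]}'
python3 - <<'E'
from h import *
for i in range(3):
    t,R,s=tool(); print(t,s["t"],s["force"],s["ft_torque"]); q=snap("scene")
X=-.1461*t[0]+.9893*t[1]+.182; print("barx",X)
E
```

```text
t: 19.45
tcp_pos: [0.4954, 0.0791, 0.046]
tool_rot: [-0.054, 0.705, 0.053, 0.705]
force: [0.3, -8.0, -0.6]
finger_gap: 0.135
[0.49544925 0.07913469 0.04599805] 19.45 [ 0.2737014  -7.98567326 -0.60845374] [-1.18535669  0.00816376 -0.046637  ]
[0.49537697 0.07914261 0.04597759] 19.5 [ 0.32801216 -9.11498328 -0.6230685 ] [-1.27043241  0.02835278 -0.05128285]
[0.49543488 0.07913967 0.04599229] 19.55 [-0.17282615 -8.67128287 -2.65110926] [-1.2060162   0.00613155 -0.06532187]
barx 0.18790983494391464
t: 20.27
tcp_pos: [0.4955, 0.0783, 0.0465]
tool_rot: [-0.053, 0.705, 0.054, 0.705]
force: [-0.6, -0.9, 5.9]
finger_gap: 0.135
[0.49547576 0.07832918 0.04649086] 20.2667 [-0.57303094 -0.94698487  5.92173664] [ 0.16177975  0.12938923 -0.0091362 ]
[0.49545174 0.07832089 0.04648689] 20.3167 [-1.15044381 -0.78736583  5.66173872] [ 0.18924675  0.11624851 -0.07125485]
[0.49547137 0.07832434 0.04650671] 20.3667 [-0.34583901  0.30229722  5.85283111] [ 0.17831197  0.078634   -0.01203812]
barx 0.18709790463740494
```

Commanded back 3 mm, it moved only 0.8 mm and the buffer load left the hand, so the catch is holding the base. I'll relieve the strain, then open slightly.

```bash
python3 -m jog '{"linear":[[0,0.05,0],[-0.02,0.1,0],[-0.04,0.15,0],[-0.05,0.2,0],[-0.05,0.2,0],[-0.05,0.2,0]],"twist":[0,0,0,0,0,0],"claw":[-1,-1,-1,-1,-1,-1]}'
python3 - <<'E'
from h import *
for i in range(3):
    t,R,s=tool(); print(t,s["t"],s["force"],s["ft_torque"]); q=snap("scene")
E
```

```text
t: 20.92
tcp_pos: [0.4955, 0.0786, 0.0464]
tool_rot: [-0.054, 0.705, 0.053, 0.705]
force: [-0.2, -7.6, 1.5]
finger_gap: 0.134
[0.49549431 0.07857743 0.04640362] 20.9167 [-0.20885817 -7.56012309  1.47202838] [-1.13991802  0.05268063 -0.03538307]
[0.49547374 0.07856288 0.04638798] 20.9667 [-0.06751291 -8.25454273  1.40282627] [-1.20550189  0.02597146  0.0032231 ]
[0.49550461 0.07856507 0.04641765] 21.0167 [-0.13298058 -7.13052867  1.39379195] [-1.13903329  0.06861683 -0.03857784]
```

```bash
python3 -m jog '{"linear":[[0,-0.04,0],[0,-0.08,0],[0,-0.12,0],[0,-0.12,0],[0,-0.12,0],[0,-0.12,0]],"twist":[0,0,0,0,0,0],"claw":[-1,-1,-1,-1,-1,-1]}' 20
python3 -m jog '{"linear":[[0,0,0],[0,0,0],[0,0,0],[0,0,0],[0,0,0],[0,0,0],[0,0,0]],"twist":[0,0,0,0,0,0,0],"claw":[-0.7,-0.65,-0.6,-0.5,-0.5,-0.5,-0.5]}' 20
python3 - <<'E'
from h import *
t,R,s=tool(); print(t,s["t"],s["force"],s["ft_torque"],s["finger_gap"])
q=snap("scene"); im=q["pixels"][165:235,220:320,::-1]; cv2.imwrite("pics/s17z.png",cv2.resize(im,None,fx=8,fy=8,interpolation=cv2.INTER_CUBIC))
p=snap("wrist");im=p["pixels"][100:350,60:330,::-1]; cv2.imwrite("pics/w17z.png",cv2.resize(im,None,fx=2.6,fy=2.4,interpolation=cv2.INTER_CUBIC))
E
```

```text
t: 21.57
tcp_pos: [0.4955, 0.0784, 0.0466]
tool_rot: [-0.054, 0.705, 0.053, 0.705]
force: [-0.9, -4.9, 4.9]
finger_gap: 0.138
t: 22.15
tcp_pos: [0.4951, 0.0788, 0.0463]
tool_rot: [-0.053, 0.705, 0.054, 0.705]
force: [-1.0, -0.8, 0.4]
finger_gap: 0.245
[0.49511517 0.07880779 0.04630668] 22.15 [-0.99686768 -0.77480819  0.40482442] [ 0.01739537  0.02480225 -0.00376646] 0.24517955438080344
```

View pics/s17z.png

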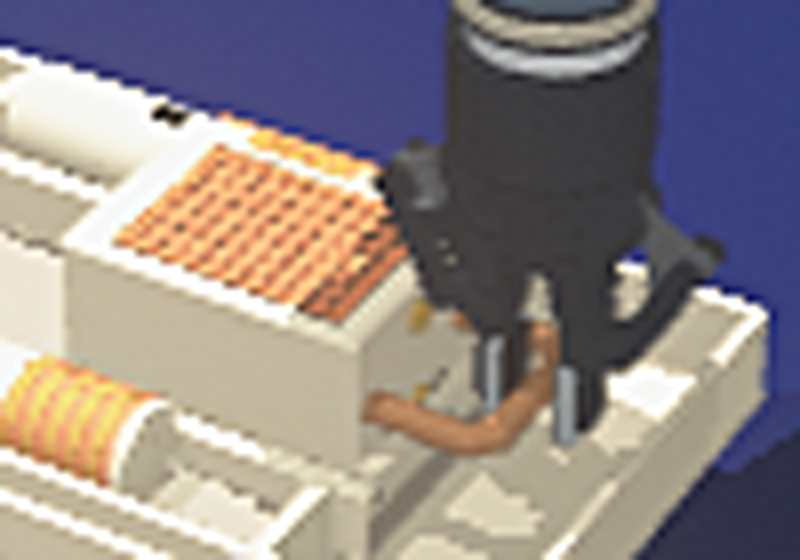

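View pics/w17z.png

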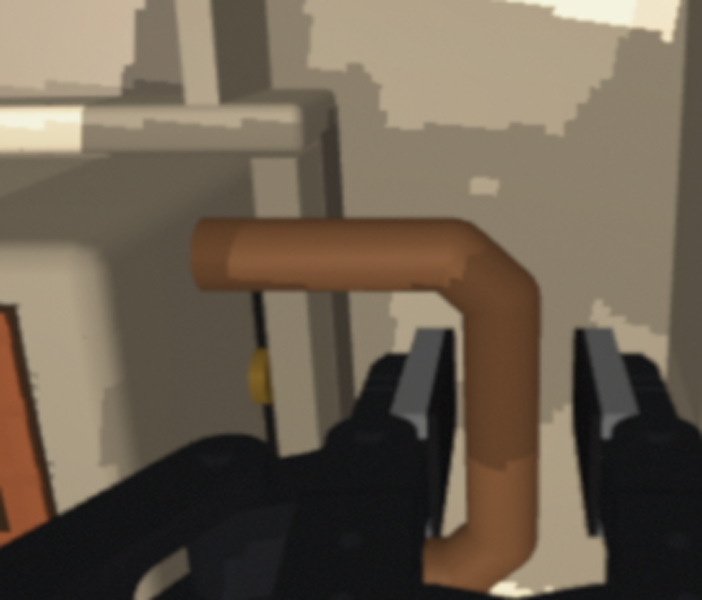

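The fingers are open with the bar free (pads at 455 and 575, bar 465–540 in the enlarged view). I'll centre on it and lift straight out.

```bash
python3 -m jog '{"linear":[[0,-0.15,0],[0,-0.2,0],[-0.3,-0.2,0],[-0.8,-0.2,0],[-1.5,-0.2,0],[-2.5,-0.2,0],[-4,-0.2,0],[-5.5,-0.2,0],[-7.5,-0.2,0],[-10,-0.2,0],[-12.5,-0.2,0],[-15,-0.2,0],[-17.5,-0.2,0],[-20,-0.2,0],[-20,-0.2,0],[-20,-0.2,0]],"twist":[0,0,0,0,0,0,0,0,0,0,0,0,0,0,0,0],"claw":[-0.5,-0.5,-0.5,-0.5,-0.5,-0.5,-0.5,-0.5,-0.5,-0.5,-0.5,-0.5,-0.5,-0.5,-0.5,-0.5]}'
python3 -m jog '{"linear":[[-1,-2,-1],[-2,-5,-2],[-3,-8,-3],[-4,-10,-4],[-4,-10,-4],[-4,-10,-4],[-4,-10,-4]],"twist":[0,0,0,0,0,0,0],"claw":[-0.5,-0.5,-0.5,-0.5,-0.5,-0.5,-0.5]}'
python3 - <<'E'
from h import *
t,R,s=tool(); print(t,s["t"],s["force"],s["finger_gap"])
q=snap("scene"); im=q["pixels"][150:260,160:320,::-1]; cv2.imwrite("pics/s18z.png",cv2.resize(im,None,fx=5,fy=5,interpolation=cv2.INTER_CUBIC))
p=snap("wrist","w18.png"); np.save("pics/w18.npy",p,allow_pickle=True)
E
```

```text
t: 23.58
tcp_pos: [0.4965, 0.0765, 0.2489]
tool_rot: [-0.054, 0.703, 0.053, 0.707]
force: [-0.0, -0.6, 0.1]
finger_gap: 0.246
t: 24.17
tcp_pos: [0.4705, -0.0278, 0.2856]
tool_rot: [-0.053, 0.706, 0.054, 0.704]
force: [0.1, 0.6, 0.1]
finger_gap: 0.249
[ 0.47046363 -0.02778846  0.28556841] 24.1667 [0.06390434 0.60771589 0.07127508] 0.2486174743685711
```

View pics/s18z.png

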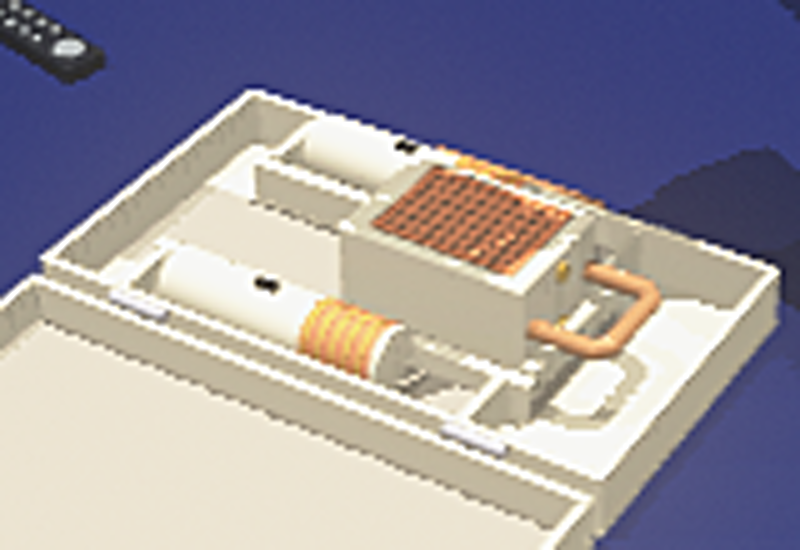

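View pics/w18.png

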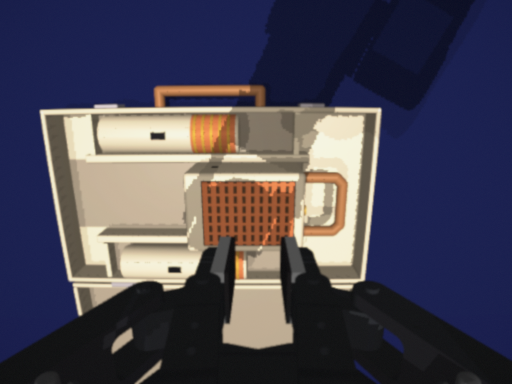

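The speaker lies in the bed, aligned, with handle and top against the stop. I'll move over the well to look at the catch behind the base.

```bash
python3 -m jog '{"linear":[[0,-3,0],[0,-6,0],[0,-9,-1],[0,-12,-2],[0,-15,-2],[0,-17,-2],[0,-17,-2],[0,-17,-2],[0,-17,-2]],"twist":[0,0,0,0,0,0,0,0,0],"claw":[-0.5,-0.5,-0.5,-0.5,-0.5,-0.5,-0.5,-0.5,-0.5]}'
python3 - <<'E'
from h import *
t,R,s=tool(); print(t,s["t"])
p=snap("wrist","w19.png"); np.save("pics/w19.npy",p,allow_pickle=True)
y=np.radians(98.4); ex=np.array([np.cos(y),np.sin(y),0]); ey=np.array([-ex[1],ex[0],0]); O=np.array([.5289,-.1059,0])
W=lambda x,yy,z:O+(ex*x+ey*yy)/1000+np.array([0,0,z/1000])
print(proj(p,[W(0,0,24),W(2,20,29),W(2,-20,29),W(8,20,24),W(8,0,94)]).round(1))
im=cv2.imread("pics/w19.png")[130:300,180:380]; cv2.imwrite("pics/w19z.png",cv2.resize(im,None,fx=4,fy=3.5,interpolation=cv2.INTER_CUBIC))
E
```

```text
t: 25.02
tcp_pos: [0.4768, -0.1979, 0.2857]
tool_rot: [-0.053, 0.706, 0.055, 0.704]
force: [0.7, 0.9, -0.3]
finger_gap: 0.247
[ 0.47678973 -0.19791482  0.2857358 ] 25.0167
[[320.5 210.6]
 [323.8 197. ]
 [321.8 226.3]
 [327.6 196. ]
 [339.5 230.6]]
```

View pics/w19.png

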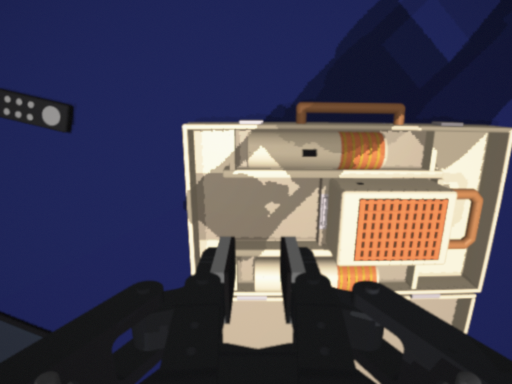

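View pics/w19z.png

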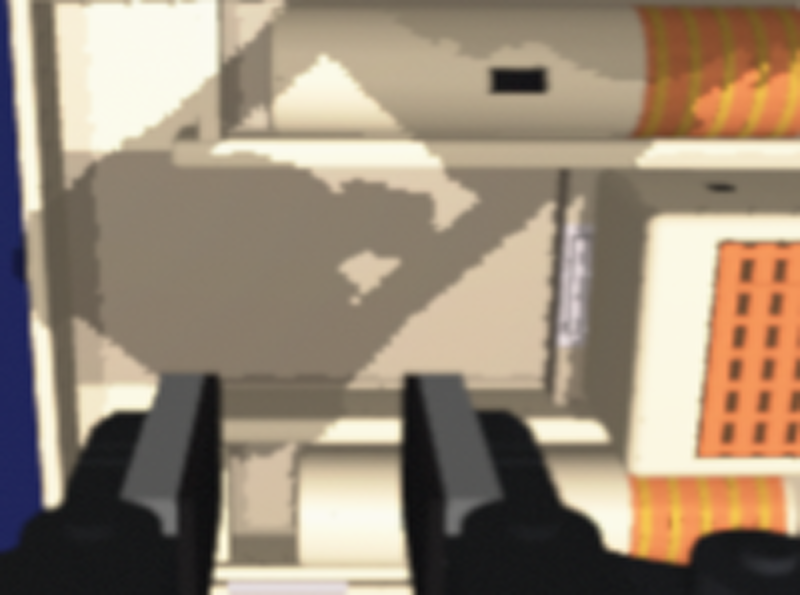

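The catch tooth is visible in full, (562–590, 225–345) in the enlarged view, between the step edge and the base. The base sits about 8–9.5 mm past the edge, and the robot is clear. Handing in.

Run:
```python
from h import *
s=manip.sense(); print(s["t"],s["force"],np.abs(s["qd"]).max()); print(manip.sign_off())
```

```text
25.0667 [ 0.11595886 -0.17965472 -0.24355553] 0.00750907119685371
the job is handed in; nothing more can be done
None
```

I packed the speaker away and handed the job in at about 25 s. It lies on the bed with the catch up behind its base. The hand-in reports no verdict, so this rests on my own checks.

**What I did:** I took the speaker by its handle, stood it against the step, and tipped it over the edge. I then lowered it onto the bed, slid it against the buffer past the catch, let go and lifted clear.

**Last checks:**
- **Catch:** the wrist view shows the whole tooth between the step edge and the base. When I backed off 3 mm, the speaker moved only 0.8 mm.
- **Base position:** the last view puts the base about 9.5 mm past the step edge, and the force readings put it at 8 to 10 mm. The allowed range is 6.5 to 12 mm. All of these carry about 2 mm of uncertainty.
- **Speaker:** it looks flat and in line with the case in the last views, but I did not measure its final angle.
- **Other objects:** I never worked near the carton. The microphones and remote look undisturbed, though I did not measure them.
- **Robot:** nothing was being touched at hand-in.

**What went wrong on the way:** the bar slipped about 8 mm towards the fingertips as the speaker turned. My lowering then pressed with about 10 N and levered the base up about 4°. I saw this in the scene view, raised the tool 4 mm and it settled flat before I slid it. The highest force I read at the wrist was about 11 N. I had no direct reading of speaker-on-case force or of the speaker's turning speed.

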